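# Lock a shaker's carriage with its transit pin

## Task

Pick up the transit pin and lock the shaker with it: put the pin through the slot in the front of the white drive box, slide its tip gently along the sprung carriage hidden behind until you feel it drop into the carriage's hole, then push the pin fully home, collar against the front plate, and let go. Do not force the pin against the box or carriage (keep below about 25 N), and leave the other things where they are.

Things in the scene. Friction and masses are not known exactly. Their poses are not given: they have to be found in the camera images.
- shaker: White drive box of a bench shaker, fixed to the worktop, 85 mm deep (its x), 200 mm wide (its y), 118 mm high. Origin at the centre of its underside; x points from its front face (which looks to the robot) into the box, z up.
- slot (a point): Centre of the horizontal slot in the box's front, on the outer surface of the front plate, 80 mm above the worktop; axes as the box's: x into the box, y along the slot, z up. The slot is 74 mm long (y from -37 to 37 mm) and 14 mm high; the front plate is 6 mm thick. Behind it is the hidden carriage (see behind).
- behind (a point): 26 mm straight in from the slot's centre, on the plane of the carriage's flat face, which covers the whole slot. Its one hole, 13 x 13 mm square, right through, level with the slot, is centred anywhere within 28 mm either way along y: not measured, only felt. The face is fixed in y and z; pushed along x it springs: 1.4 N at first, 1.2 N per mm more, hard stop at 6 mm. 50 mm free behind it.
- pin_grip (a point): Centre of the transit pin's handle: a black square block 46 mm long, 26 mm wide and 26 mm high, lying flat on the worktop, so this point is 13 mm above it. Axes: x along the pin toward its tip, z up. From x = 23 to 27 mm is a steel collar of 24 mm diameter, then the steel pin. One rigid piece on one axis, about 0.11 kg.
- pin_tip (a point): Very tip of the round steel pin, 77 mm from the handle's centre along the pin's x axis. The pin is 10 mm in diameter and 50 mm long from collar to tip; its end tapers over the last 3 mm to a flat of 6 mm. With the collar against the front plate the tip is at x = 50 mm in the slot's axes.
- marker: Marker pen, white with black ends, 20x130x17 mm, lying; origin at the middle of its underside. A bystander.
- amber_jar: Amber glass jar with black lid, 52 mm wide, 66 mm high, standing. A bystander.
- petri_dish: Clear flat dish, 92 mm wide, 16 mm high. A bystander.
- beaker_100: Clear beaker, 54 mm wide, 70 mm high, standing. A bystander.
- vial_1: Small clear vial with white cap, 23 mm wide, 52 mm high, standing. A bystander.

How it is judged (in metres and radians):
On the way, in this order (a step that is already met when the one before it is completed fails the run):
1. the pin is lifted off the worktop (height (world z) of pin_grip above 0.05 m), for 0.1 s.
2. the pin's tip is through the slot (x of pin_tip in the frame of slot above 0.01 m and y of pin_tip in the frame of slot between -0.038 and 0.038 m and z of pin_tip in the frame of slot between -0.008 and 0.008 m), for 0.1 s.
At the end, for the whole second after the job is handed in: The pin is released and at rest in the slot and the carriage's hole, pointing into the box within 0.2 rad, its tip at least 46.5 mm behind the front face (collar within 3.5 mm of the plate) and within 8 mm of the slot's mid height (x of pin_tip in the frame of slot above 0.0465 m and y of pin_tip in the frame of slot between -0.036 and 0.036 m and z of pin_tip in the frame of slot between -0.008 and 0.008 m and angle between the x axis of pin_grip and the x axis of slot, either way round below 0.2 rad and contact force between pin and the fingers below 0.05 N and linear speed of pin below 0.01 m/s); the robot touches nothing.
It fails at once if the pin was forced: more than 25 N between the pin and the box or the carriage in it (contact force between pin and shaker above 25 N).
It fails at once if the robot struck the box (more than 25 N) (contact force between the arm and shaker above 25 N).
It fails at once if a bystander was moved by more than 30 mm (distance of any of marker, amber_jar, petri_dish, beaker_100, vial_1 from where it was at the start of the episode above 0.03 m).
It also fails if it takes over 61 s, if anything falls off the work surface, if the arm or the gripper's body presses on something with over 40 N, if the wrist force passes 120 N, or if a joint passes its speed limit or range.

## Robot

A 7-joint arm with a two-finger parallel gripper is mounted at the origin on a cart in front of the work surface, level with it; the furniture and walls round the work are solid. World frame = base frame: x ahead of the robot, y to its left, z up, the work surface at z = 0. Lengths are in m, angles in degrees, forces in N, time in s.
With the tool pointing down it reaches from about 0.425 to 0.875 m from the base axis. Payload 4.7 kg.
Tool frame: the origin (TCP) lies at the centre of the arm's flange, where the gripper is bolted on; the fingertips stand 182 mm ahead of it and the grasp point (between the pads) lies 164 mm ahead of it; z points along the fingers, x is the direction in which the jaws open and shut, and the axes are right-handed (so a half turn about z gives the same grasp; the last joint's range is limited). The gripper opens to 87 mm and grips with 3 to 60 N. Pads are 19 mm wide; open, the fingers measure 117 mm over their backs; the gripper's body (75 mm by 190 mm) begins 51 mm behind the grasp point.
Start: joints at [76.095, 18.392, -4.016, 83.108, 1.295, 78.541, -3.26], TCP at [0.165, -0.629, 0.405] pointing down, gripper open.
Joint ranges: [-163.93, 163.93], [-17.29, 119.83], [-79.2, 71.16], [3.27, 140.29], [-89.18, 269.18], [5.43, 117.66], [-154.24, 154.24]. Speed limits (degrees/s): [147.25, 147.25, 180, 180, 180, 180, 180].

## Interface

Orientations are given as [roll, pitch, yaw] about the fixed x, y, z axes, in that order (R = Rz(yaw) Ry(pitch) Rx(roll)).
In Python, from cell import env gives the robot as it stands. The module is installed in compiled form; this text tells all that it offers.
- The arm moves only by the tool carry_out, never from a script. Its argument "increments" is a list of rows, each a list of 5 numbers: the shift along the world's x, y, z in m, then the turn about the world's z in degrees, then the gripper's target within -1 to 1 (shut at 1, half-way at 0, fully open at -1). In form: [[dx, dy, dz, spin, jaw], ...]. A call has 1 to 20 rows; each row is the pose to reach, as a shift and turn from the pose commanded when the call began; what a row does not reach only later rows make up. A row lasts 1/10 s, in which the tool goes at most 50 mm and 8.59 degrees, less where a joint would pass 70% of its speed; a pose out of reach is approached as far as the arm can. A call with a gripper value outside its range is refused whole. The fingers move at their own pace and stop on an object; "grip_force" is the grip in N (left out, the last holds). Time passes only in rows, so rows that repeat a pose let the fingers close. It gives the time, the measured TCP pose, the force and the opening at its end, in the units of the state.
- env.get_obs(): the state, without advancing time (a new reading comes with each control period).
- env.read_camera(name): name is "side" or "top"; returns (picture, depth): 480x640x3 uint8, red, green, blue; 480x640 float32, m along the optical axis (not along the pixel's ray), 0 where there is no reading.
- env.get_calibration(name): a dict with "K" (3x3 intrinsics, pixels), "k1" (the pictures are not rectified: a ray, as slopes to the right and down, at radius r is drawn at 1 + k1 r^2 times it, then the intrinsics apply), "camera_from_world" (4x4, takes a point from world to camera coordinates). Camera axes: x right, y down, z forward; pixel columns grow to the right and rows downward; lengths in m; the calibration is good to about 2 mm. A picture is of the moment at which its call begins. get_calibration takes no time and is no camera call.
- env.sign_off(): hands the job in, once; it reports no verdict.
The state is a dict: "time_s": time; "qpos": joint angles; "joint_velocities": joint speeds; "effort": joint torques, N m; "tool_pos": TCP position; "tool_rot": TCP orientation; "force": force on the tool from outside, world axes, zero at the start; "wrist_torque": the same for the moment, N m; "grip_width": finger opening in m.
Only numpy, scipy, OpenCV 4.12 (cv2) and the standard library are available. Lean on these libraries where they do the work, as an engineer would, in place of code of your own. Each camera call takes 0.05 s, during which the arm holds its last target.

## Working session

There is one attempt and no reset: what is moved stays moved. The work goes in short steps, Python scripts to look and compute and a tool call to move; the robot and the scene stay as the last step left them, time stands still between calls to the robot, and variables do not carry over. Pictures are saved under pics/ and viewed, and the job is handed in when it is done.

Besides the shell and the picture viewer there is one more tool, called after "Emit:" as name(argument=value, ...), one argument or row to a line, values as JSON. carry_out: Moves the arm, as the interface text tells. Its arguments: {"type":"object","properties":{"increments":{"type":"array"},"grip_force":{"type":"number"}},"required":["increments"]}

```bash
mkdir -p pics; python3 - <<'E'
from cell import env
import cv2,numpy as np
for n in("top","side"):
    p,d=env.read_camera(n); cv2.imwrite(f"pics/{n}0.png",p[:,:,::-1]); np.savez(f"{n}0.npz",p=p,d=d)
    c=env.get_calibration(n); print(n,c)
print(env.get_obs())
E
```

```text
top {'K': array([[520.17054115,   0.        , 326.87642883],
       [  0.        , 520.17054115, 237.42454221],
       [  0.        ,   0.        ,   1.        ]]), 'k1': 0.041338169117308345, 'camera_from_world': array([[ 9.44506891e-04, -9.99990053e-01, -4.35914035e-03,
        -6.55510120e-02],
       [-9.84502579e-01, -1.65408564e-04, -1.75370025e-01,
         5.49983314e-01],
       [ 1.75367559e-01,  4.45722311e-03, -9.84492942e-01,
         1.12870419e+00],
       [ 0.00000000e+00,  0.00000000e+00,  0.00000000e+00,
         1.00000000e+00]])}
side {'K': array([[539.52475242,   0.        , 313.42354296],
       [  0.        , 539.52475242, 237.77493089],
       [  0.        ,   0.        ,   1.        ]]), 'k1': 0.0460924228624492, 'camera_from_world': array([[ 0.99546503, -0.09314822,  0.01930779, -0.54922155],
       [-0.01686948, -0.37260467, -0.92783683,  0.06456611],
       [ 0.09362052,  0.9233034 , -0.37248628,  1.13493595],
       [ 0.        ,  0.        ,  0.        ,  1.        ]])}
{'time_s': 0.1, 'qpos': array([76.09394347, 18.43657591, -4.01611826, 83.16641516,  1.29731348,
       78.54173025, -3.26008851]), 'joint_velocities': array([ 3.03881788e-05, -8.42736414e-02,  7.64467604e-02, -7.65011909e-02,
        3.60873718e-02,  1.39857821e-02,  5.23421827e-02]), 'effort': array([-6.76635750e-05, -4.92572558e+01, -4.05791877e-01, -3.13399315e+01,
       -6.41853735e-02,  3.95839708e-02,  9.19056924e-05]), 'tool_pos': array([ 0.16501881, -0.62852522,  0.40376384]), 'tool_rot': array([ 1.79992515e+02,  9.93586614e-02, -7.52834586e+01]), 'force': array([ 0.34406805, -0.41670405,  0.46121697]), 'wrist_torque': array([ 0.01823152,  0.00325474, -0.03597148]), 'grip_width': 0.08699650575663577}
```

View pics/top0.png

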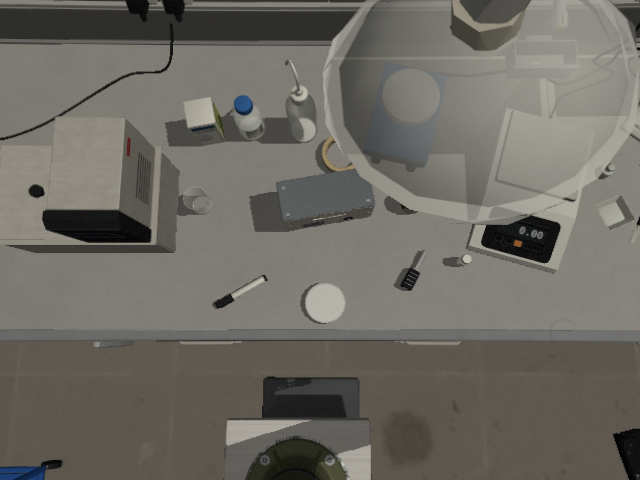

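View pics/side0.png

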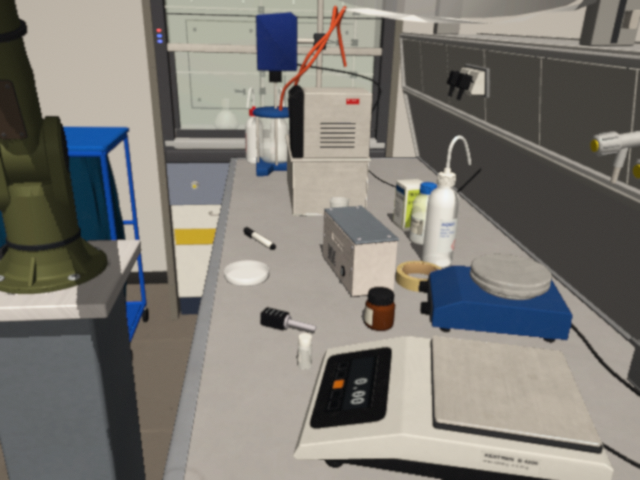

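Top view: grey-topped box near (325,198), pin with handle near (410,280) and tip near (423,252), vial at (466,259), dish at (325,302), pen at (241,291). The translucent extraction hood covers the upper right. I'll zoom in next.

```bash
cat > h.py <<'E'
import numpy as np,cv2
from cell import env
def ray(n,uv):
    c=env.get_calibration(n);K=c["K"];uv=np.atleast_2d(np.float64(uv))
    q=cv2.undistortPoints(uv[:,None],K,np.array([c["k1"],0,0,0,0]))[:,0]
    T=c["camera_from_world"];R=T[:3,:3];o=-R.T@T[:3,3]
    return o,np.c_[q,np.ones(len(q))]@R
def plane(n,uv,z):
    o,d=ray(n,uv);return o+d*((z-o[2])/d[:,2])[:,None]
def deep(n,uv,dep):
    o,d=ray(n,uv);return o+d*np.atleast_1d(dep)[:,None]
def tri(uvt,uvs):
    o1,d1=ray("top",uvt);o2,d2=ray("side",uvs);out=[]
    for a,b in zip(d1,d2):
        s=np.linalg.lstsq(np.c_[a,-b],o2-o1,rcond=None)[0]
        p,q=o1+a*s[0],o2+b*s[1];out.append(np.r_[(p+q)/2,np.linalg.norm(p-q)])
    return np.array(out)
def proj(n,P):
    c=env.get_calibration(n);T=c["camera_from_world"]
    return cv2.projectPoints(np.float64(P).reshape(-1,1,3),cv2.Rodrigues(T[:3,:3])[0],T[:3,3],c["K"],np.array([c["k1"],0,0,0,0]))[0][:,0]
E
python3 - <<'E'
import numpy as np,cv2
from h import *
t=np.load("top0.npz");s=np.load("side0.npz")
def crop(p,x0,y0,w,h,k,f): cv2.imwrite(f,cv2.resize(p[y0:y0+h,x0:x0+w,::-1],None,fx=k,fy=k,interpolation=cv2.INTER_CUBIC))
crop(t["p"],265,160,120,80,6,"pics/tbox.png");crop(t["p"],380,240,100,60,8,"pics/tpin.png")
crop(s["p"],315,195,90,105,5,"pics/sbox.png");crop(s["p"],250,300,80,60,8,"pics/spin.png")
# hood depth
for uv in [(340,100),(400,130),(470,215),(480,30),(560,200),(600,60),(325,198),(412,275),(325,302)]:
    print(uv,deep("top",[uv],t["d"][uv[1],uv[0]]).round(3),t["d"][uv[1],uv[0]])
E
```

```text
(340, 100) [[ 0.664 -0.086  0.516]] 0.7364673
(400, 130) [[ 0.585 -0.157  0.602]] 0.63814944
(470, 215) [[ 0.488 -0.249  0.56 ]] 0.66190594
(480, 30) [[ 0.664 -0.233  0.687]] 0.5674651
(560, 200) [[ 0.504 -0.358  0.571]] 0.65360194
(600, 60) [[ 0.652 -0.383  0.642]] 0.6091807
(325, 198) [[ 0.625 -0.061  0.115]] 1.1244541
(412, 275) [[ 0.467 -0.259  0.026]] 1.1834815
(325, 302) [[ 0.407 -0.061  0.014]] 1.1855245
```

View pics/tbox.png

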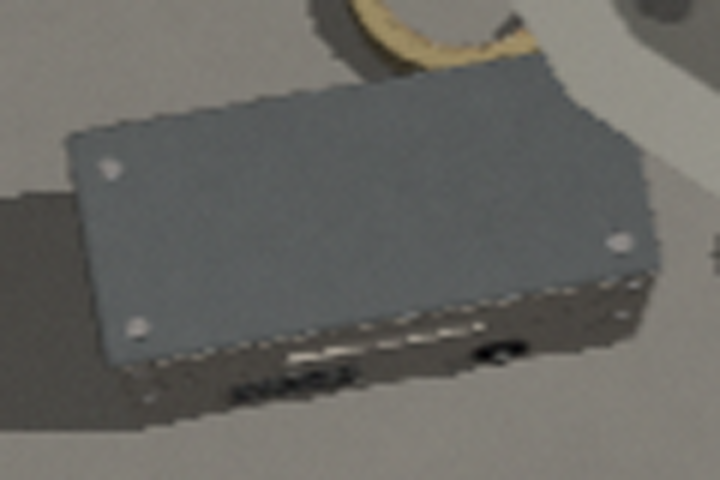

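View pics/tpin.png

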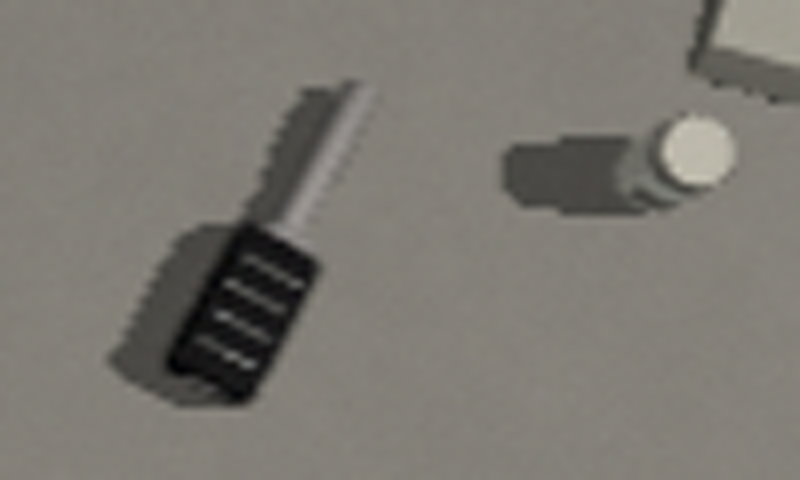

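View pics/sbox.png

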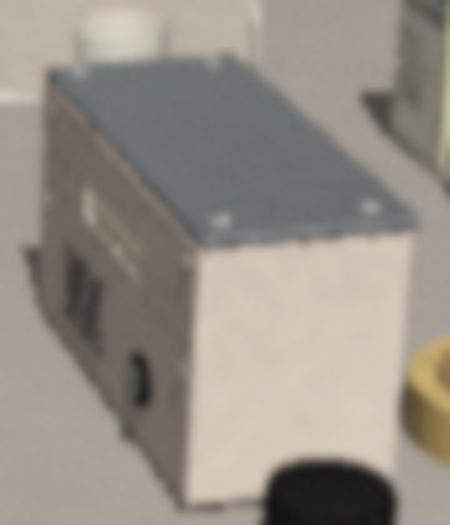

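View pics/spin.png

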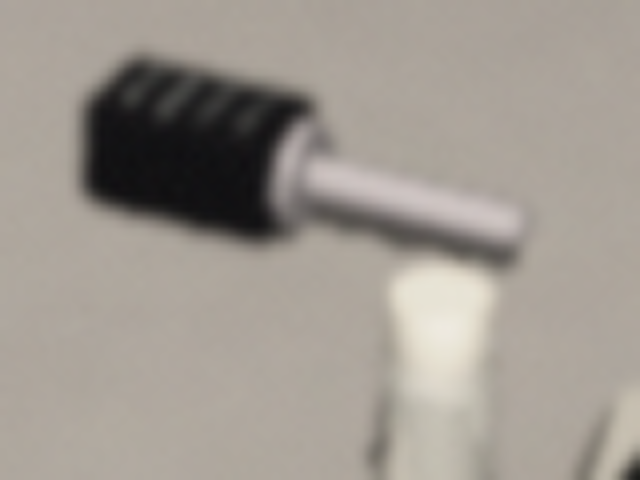

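Box crop: the slot is a bright line in the top view from (313.3,219.7) to (345.8,214.3). The pin is clear in both views, and the jar stands by the box's right front. Now I'll measure these.

```bash
python3 - <<'E'
from h import *
t=np.load("top0.npz");s=np.load("side0.npz")
c=lambda x,y,x0,y0,k:((x+.5)/k-.5+x0,(y+.5)/k-.5+y0)
# lid corners: front-left, front-right, back-left   (left=+y)
T=[c(108,362,265,160,6),c(658,268,265,160,6),c(68,138,265,160,6)]
S=[c(48,72,315,195,5),c(198,245,315,195,5)]
print("lid tri FL,FR",tri(T[:2],S).round(4))
P=plane("top",T,.118);print("lid plane",P.round(4), np.linalg.norm(P[1]-P[0]),np.linalg.norm(P[2]-P[0]),"yaw",np.degrees(np.arctan2(*(P[0]-P[1])[[1,0]]))-90)
# front foot corners from top
F=plane("top",[c(148,428,265,160,6),c(635,345,265,160,6)],0);print("foot",F.round(4),np.degrees(np.arctan2(*(F[0]-F[1])[[1,0]]))-90)
Q=plane("side",S,.118);print("lid side",Q.round(4))
# slot
for z in(.073,.087):
  X=plane("top",[c(290,358,265,160,6),c(485,326,265,160,6)],z);print("slot",z,X.round(4),X.mean(0).round(4))
# pin
tt=[c(362,85,380,240,8)];st=[c(528,228,250,300,8)]
print("tip",tri(tt,st).round(4))
Hc=[c(245,225,380,240,8),c(322,265,380,240,8),c(250,403,380,240,8),c(170,365,380,240,8)]
sh=[c(135,57,250,300,8),c(318,100,250,300,8)]
HP=plane("top",Hc,.026);print("handle top",HP.round(4),HP.mean(0).round(4))
tip=plane("top",tt,.013)[0];print("tip plane",tip)
# top-surface front-left & back-left in both
print("hl",tri([Hc[0]],[sh[1]]).round(4), tri([Hc[3]],[sh[0]]).round(4))
# jar via side
m=cv2.inRange(cv2.cvtColor(s["p"],cv2.COLOR_RGB2HSV)[280:335,355:405],(0,0,0),(20,255,70))
print("jar lid",plane("side",[(380,294)],.066), "vial",plane("top",[(467,259)],.052))
E
```

```text
lid tri FL,FR [[ 5.761e-01  2.960e-02  1.147e-01  6.000e-04]
 [ 6.101e-01 -1.676e-01  1.144e-01  1.600e-03]]
lid plane [[ 0.5757  0.0293  0.118 ]
 [ 0.6101 -0.1673  0.118 ]
 [ 0.6583  0.045   0.118 ]] 0.19959003721805074 0.08413204381392887 yaw 9.928087557815218
foot [[ 0.5743  0.0239  0.    ]
 [ 0.6077 -0.1683  0.    ]] 9.867569894171695
lid side [[ 0.5746  0.0199  0.118 ]
 [ 0.6077 -0.1766  0.118 ]]
slot 0.073 [[ 0.5868 -0.0342  0.073 ]
 [ 0.599  -0.1067  0.073 ]] [ 0.5929 -0.0704  0.073 ]
slot 0.087 [[ 0.5838 -0.0346  0.087 ]
 [ 0.5958 -0.1062  0.087 ]] [ 0.5898 -0.0704  0.087 ]
tip [[ 0.527  -0.292   0.0133  0.0015]]
handle top [[ 0.484  -0.2551  0.026 ]
 [ 0.4726 -0.2766  0.026 ]
 [ 0.4334 -0.2551  0.026 ]
 [ 0.4441 -0.2328  0.026 ]] [ 0.4585 -0.2549  0.026 ]
tip plane [ 0.52633985 -0.29200901  0.013     ]
hl [[ 0.4848 -0.2553  0.0245  0.0012]] [[ 0.4453 -0.233   0.024   0.0019]]
jar lid [[ 0.63799805 -0.27570316  0.066     ]] vial [[ 0.50056711 -0.37780813  0.052     ]]
```

Box yaw comes out at 9.9° with the slot centre at about (0.592,-0.070). The pin's handle centre is at (0.4585,-0.255) with yaw -29°. The pin tip triangulates to z = 13 mm and the handle top to 24-25 mm, both consistent with the text. Now I move above the pin.

Emit:
carry_out(
  increments=[
    [0.02, 0.026, -0.01, -3, -1],
    [0.045, 0.057, -0.02, -7, -1],
    [0.07, 0.09, -0.03, -11, -1],
    [0.095, 0.12, -0.04, -15, -1],
    [0.12, 0.152, -0.05, -19, -1],
    [0.145, 0.184, -0.06, -23, -1],
    [0.17, 0.216, -0.07, -27, -1],
    [0.195, 0.248, -0.08, -31, -1],
    [0.22, 0.28, -0.09, -34, -1],
    [0.245, 0.312, -0.1, -37, -1],
    [0.265, 0.34, -0.11, -40, -1],
    [0.28, 0.358, -0.118, -42, -1],
    [0.29, 0.369, -0.122, -43.7, -1],
    [0.2935, 0.3735, -0.124, -43.7, -1],
    [0.2935, 0.3735, -0.124, -43.7, -1],
    [0.2935, 0.3735, -0.124, -43.7, -1],
  ],
  grip_force=30,
)

```text
time_s: 1.7
tool_pos: [0.458, -0.2561, 0.2808]
tool_rot: [180.0, -0.0, -119.0]
force: [0.6, 0.5, -0.2]
grip_width: 0.0871
```

```bash
python3 - <<'E'
from h import *
p,d=env.read_camera("side");cv2.imwrite("pics/side1.png",p[:,:,::-1])
print(env.get_obs()["tool_pos"],env.get_obs()["qpos"],env.get_obs()["force"])
E
```

```text
[ 0.45791105 -0.2563667   0.28093306] [ 44.21237932   9.95581388 -19.43584487 108.82146114   3.78740559
  61.83198635 -95.81510003] [ 0.34321397 -0.48663731 -0.44457943]
```

View pics/side1.png

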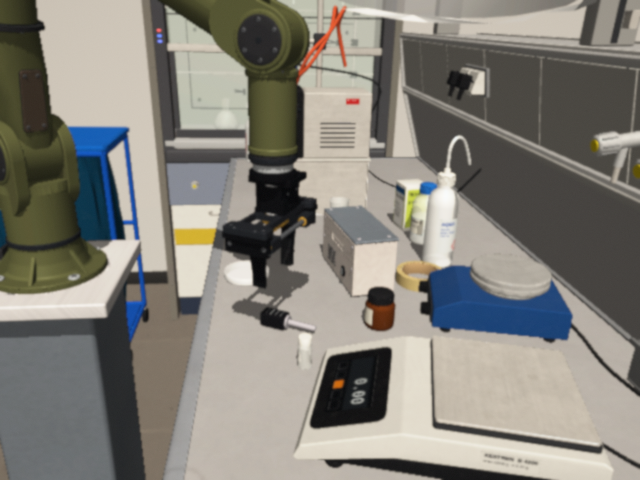

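The gripper hangs over the handle, with fingers near (275,270) and the handle at (275,318). Now I descend and grip.

Emit:
carry_out(
  increments=[
    [0, 0.001, -0.02, 0, -1],
    [0, 0.001, -0.045, 0, -1],
    [0, 0.001, -0.07, 0, -1],
    [0, 0.001, -0.088, 0, -1],
    [0, 0.001, -0.096, 0, -1],
    [0, 0.001, -0.096, 0, -1],
    [0, 0.001, -0.096, 0, 1],
    [0, 0.001, -0.096, 0, 1],
    [0, 0.001, -0.096, 0, 1],
    [0, 0.001, -0.096, 0, 1],
    [0, 0.001, -0.096, 0, 1],
    [0, 0.001, -0.096, 0, 1],
    [0, 0.001, -0.096, 0, 1],
    [0, 0.001, -0.096, 0, 1],
  ],
  grip_force=30,
)

```text
time_s: 3.15
tool_pos: [0.4586, -0.2542, 0.1848]
tool_rot: [180.0, -0.0, -119.0]
force: [0.3, 0.2, 0.2]
grip_width: 0.031
```

Emit:
carry_out(
  increments=[
    [0, 0, 0, 0, 1],
    [0, 0, 0, 0, 1],
    [0, 0, 0, 0, 1],
    [0, 0, 0.01, 0, 1],
    [0, 0, 0.025, 0, 1],
    [0, 0, 0.045, 0, 1],
    [0, 0, 0.065, 0, 1],
    [0, 0, 0.08, 0, 1],
    [0, 0, 0.09, 0, 1],
    [0, 0, 0.09, 0, 1],
    [0, 0, 0.09, 0, 1],
  ],
  grip_force=40,
)

```text
time_s: 4.25
tool_pos: [0.4584, -0.2541, 0.2748]
tool_rot: [180.0, -0.0, -119.0]
force: [0.2, 0.5, -1.3]
grip_width: 0.0258
```

Emit:
carry_out(
  increments=[
    [0, 0.015, 0, 4, 1],
    [0, 0.03, 0, 8, 1],
    [0, 0.045, 0, 12, 1],
    [0, 0.06, 0, 16, 1],
    [0.005, 0.08, 0, 20, 1],
    [0.01, 0.1, 0, 24, 1],
    [0.015, 0.12, -0.005, 28, 1],
    [0.02, 0.135, -0.01, 32, 1],
    [0.023, 0.15, -0.015, 35, 1],
    [0.026, 0.16, -0.02, 38, 1],
    [0.028, 0.166, -0.023, 38.9, 1],
    [0.028, 0.166, -0.023, 38.9, 1],
    [0.028, 0.166, -0.023, 38.9, 1],
    [0.028, 0.166, -0.023, 38.9, 1],
  ],
)

```text
time_s: 5.65
tool_pos: [0.4865, -0.0891, 0.2519]
tool_rot: [-180.0, -0.0, -80.2]
force: [-0.2, 0.1, -1.9]
grip_width: 0.0261
```

```bash
python3 - <<'E'
from h import *
for n in("top","side"):
    p,d=env.read_camera(n); cv2.imwrite(f"pics/{n}2.png",p[:,:,::-1]); np.savez(f"{n}2.npz",p=p,d=d)
t=np.load("top2.npz")["p"];s=np.load("side2.npz")["p"]
f=lambda p,x0,y0,w,h,k,o:cv2.imwrite(o,cv2.resize(p[y0:y0+h,x0:x0+w,::-1],None,fx=k,fy=k,interpolation=cv2.INTER_CUBIC))
f(t,280,170,120,90,6,"pics/t2.png");f(s,230,200,160,100,5,"pics/s2.png")
o=env.get_obs();print(o["tool_pos"],o["tool_rot"],o["force"],o["wrist_torque"])
E
```

```text
[ 0.48654126 -0.08895503  0.25199001] [-1.79987337e+02 -2.97630208e-02 -8.01736896e+01] [ 0.11900344  0.5939167  -1.26004493] [ 0.01879373  0.03175268 -0.05694848]
```

View pics/t2.png

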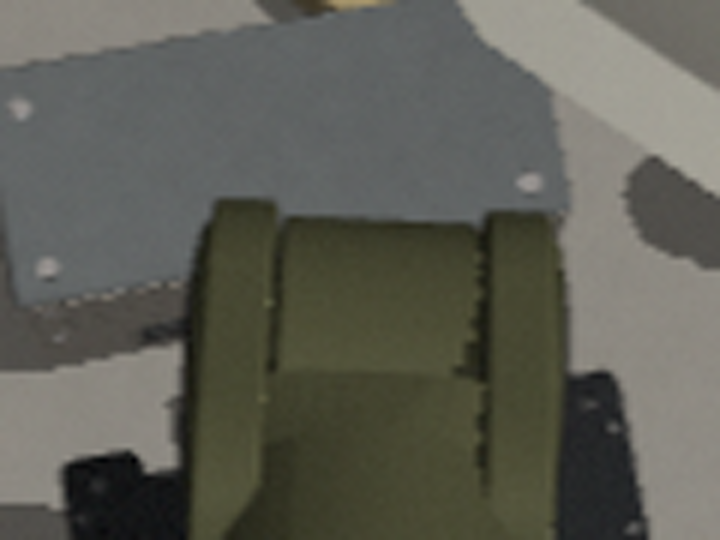

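View pics/s2.png

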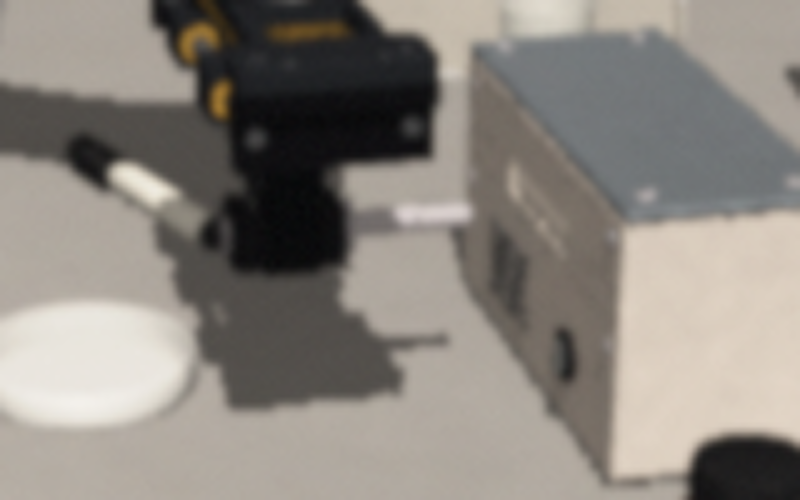

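The top view is blocked by the wrist. In the side view the pin is level, with its tip at crop (470,214), and the slot runs from about (512,180) to (565,240). I'll compare these with the predicted projections.

```bash
python3 - <<'E'
from h import *
a=np.radians(9.9);ex=np.array([np.cos(a),np.sin(a),0]);ey=np.array([-np.sin(a),np.cos(a),0])
S=np.array([.592,-.070,.08])
o=env.get_obs()["tool_pos"]
g=np.array([o[0],o[1],o[2]-.1718])
k=lambda P:(((proj("side",P)-[230,200]+.5)*5-.5).round(1)).tolist()
print("tip pred top/mid/bot",k([g+.077*ex+[0,0,.005],g+.077*ex,g+.077*ex-[0,0,.005]]))
print("slot L up/lo, R up/lo",k([S+y*ey+[0,0,z] for y in(.037,-.037) for z in(.007,-.007)]))
print("lid FL FR",k([S+y*ey+[0,0,.038] for y in(.1,-.1)]),"foot FR",k([S-.1*ey-[0,0,.08]]))
s=np.load("side2.npz")["p"]
cv2.imwrite("pics/s3.png",cv2.resize(s[220:265,295:360,::-1],None,fx=12,fy=12,interpolation=cv2.INTER_CUBIC))
E
```

```text
tip pred top/mid/bot [[467.1, 201.4], [466.8, 212.9], [466.5, 224.4]]
slot L up/lo, R up/lo [[511.5, 158.5], [510.4, 189.6], [566.8, 225.0], [565.4, 257.7]]
lid FL FR [[471.2, 40.6], [623.5, 211.5]] foot FR [[609.0, 495.9]]
```

View pics/s3.png

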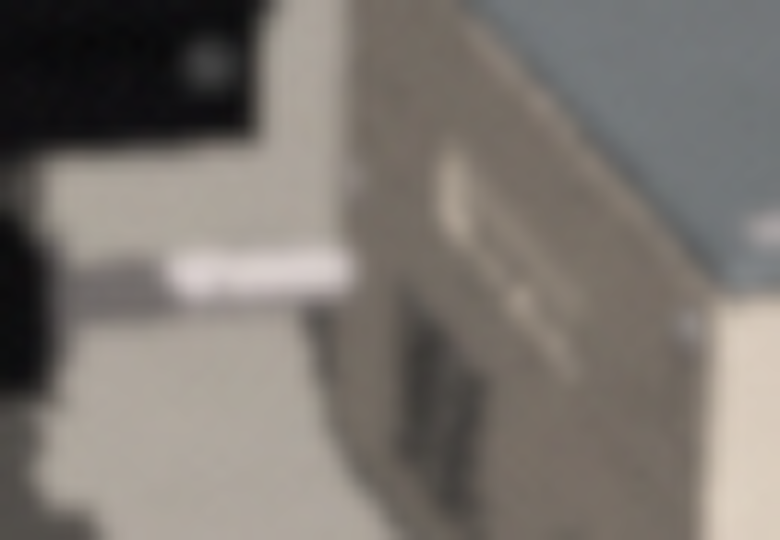

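Predicted and seen slot and tip agree to about 1 px in the side view. I move to the slot's right end and put the tip in to about 20 mm, short of the carriage.

Emit:
carry_out(
  increments=[
    [0.002, -0.01, 0, 0, 1],
    [0.004, -0.02, 0, 0, 1],
    [0.0048, -0.0276, 0, 0, 1],
    [0.0048, -0.0276, 0, 0, 1],
    [0.0146, -0.0259, 0, 0, 1],
    [0.0245, -0.0242, 0, 0, 1],
    [0.0294, -0.0233, 0, 0, 1],
    [0.0343, -0.0224, 0, 0, 1],
    [0.0393, -0.0216, 0, 0, 1],
    [0.0442, -0.0207, 0, 0, 1],
    [0.0492, -0.0199, 0, 0, 1],
    [0.0541, -0.019, 0, 0, 1],
    [0.0541, -0.019, 0, 0, 1],
    [0.0541, -0.019, 0, 0, 1],
  ],
)

```text
time_s: 7.15
tool_pos: [0.5407, -0.1072, 0.2517]
tool_rot: [180.0, 0.0, -80.1]
force: [-0.2, 0.2, -1.0]
grip_width: 0.0254
```

```bash
cat >f.py <<'E'
from h import *
a=np.radians(9.9);ex=np.array([np.cos(a),np.sin(a),0]);ey=np.array([-np.sin(a),np.cos(a),0])
S=np.array([.592,-.070,.08]);o=env.get_obs();r=o["tool_pos"]-[0,0,.1718]+.077*ex-S;F=o["force"]
print("t",o["time_s"],"tip mm x,y,z",(1e3*np.array([r@ex,r@ey,r[2]])).round(2),"F x,y,z",np.round([F@ex,F@ey,F[2]],2),"tau",o["wrist_torque"].round(2),o["tool_pos"].round(4))
E
python3 f.py
```

```text
t 7.15 tip mm x,y,z [ 20.04 -27.81  -0.06] F x,y,z [-0.12  0.27 -1.02] tau [-0.01  0.01  0.01] [ 0.5407 -0.1072  0.2517]
```

Emit:
carry_out(
  increments=[
    [0.001, 0.0002, 0, 0, 1],
    [0.002, 0.0003, 0, 0, 1],
    [0.003, 0.0005, 0, 0, 1],
    [0.0039, 0.0007, 0, 0, 1],
    [0.0049, 0.0009, 0, 0, 1],
    [0.0059, 0.001, 0, 0, 1],
    [0.0069, 0.0012, 0, 0, 1],
    [0.0069, 0.0012, 0, 0, 1],
    [0.0069, 0.0012, 0, 0, 1],
  ],
)

```text
time_s: 8.05
tool_pos: [0.5473, -0.1061, 0.2517]
tool_rot: [179.9, 0.0, -80.1]
force: [-3.4, 0.3, 0.0]
grip_width: 0.0258
```

```bash
python3 f.py
```

```text
t 8.05 tip mm x,y,z [ 26.72 -27.85  -0.15] F x,y,z [-3.32  0.88  0.05] tau [-0.01  0.55  0.01] [ 0.5473 -0.1061  0.2517]
```

Contact with the carriage reads 3.3 N. I press slightly more and sweep along +y.

Emit:
carry_out(
  increments=[
    [0.0008, 0.0001, 0, 0, 1],
    [0.0015, 0.0003, 0, 0, 1],
    [0.0013, 0.0013, 0, 0, 1],
    [0.0011, 0.0023, 0, 0, 1],
    [0.0011, 0.0028, 0, 0, 1],
    [0.0011, 0.0028, 0, 0, 1],
  ],
)

```text
time_s: 8.65
tool_pos: [0.5484, -0.1038, 0.2515]
tool_rot: [179.9, -0.0, -80.1]
force: [-3.3, -2.7, -1.5]
grip_width: 0.0258
```

```bash
python3 f.py
```

```text
t 8.65 tip mm x,y,z [ 28.2  -25.81  -0.3 ] F x,y,z [-3.74 -2.07 -1.49] tau [-0.63  0.88 -0.19] [ 0.5484 -0.1038  0.2515]
```

Emit:
carry_out(
  increments=[
    [-0.0002, 0.001, 0, 0, 1],
    [-0.0003, 0.002, 0, 0, 1],
    [-0.0004, 0.0025, 0, 0, 1],
    [-0.0004, 0.0025, 0, 0, 1],
  ],
)

```text
time_s: 9.05
tool_pos: [0.5492, -0.0997, 0.2524]
tool_rot: [-179.8, 0.0, -80.0]
force: [-0.2, -0.2, -0.8]
grip_width: 0.0256
```

```bash
python3 f.py
```

```text
t 9.05 tip mm x,y,z [ 29.72 -21.9    0.58] F x,y,z [-0.19 -0.12 -0.77] tau [ 0.    0.03 -0.06] [ 0.5492 -0.0997  0.2524]
```

Emit:
carry_out(
  increments=[
    [-0.0002, 0.001, 0, 0, 1],
    [-0.0003, 0.002, 0, 0, 1],
    [-0.0004, 0.0025, 0, 0, 1],
    [-0.0004, 0.0025, 0, 0, 1],
  ],
)

```text
time_s: 9.45
tool_pos: [0.5479, -0.098, 0.2518]
tool_rot: [-180.0, -0.0, -80.1]
force: [1.1, 0.4, -0.9]
grip_width: 0.0255
```

```bash
python3 f.py
```

```text
t 9.45 tip mm x,y,z [ 2.876e+01 -2.002e+01  2.000e-02] F x,y,z [ 1.15  0.2  -0.86] tau [-0.   -0.   -0.01] [ 0.5479 -0.098   0.2518]
```

The force fell to zero at y ≈ -22 and is still zero at -20, so the tip has dropped into the hole. I push in gently.

Emit:
carry_out(
  increments=[
    [0.001, 0.0002, 0, 0, 1],
    [0.002, 0.0003, 0, 0, 1],
    [0.003, 0.0005, 0, 0, 1],
    [0.0039, 0.0007, 0, 0, 1],
    [0.0039, 0.0007, 0, 0, 1],
  ],
)

```text
time_s: 9.95
tool_pos: [0.5519, -0.0974, 0.2518]
tool_rot: [-180.0, 0.0, -80.1]
force: [0.5, 0.1, -1.1]
grip_width: 0.0258
```

```bash
python3 f.py
```

```text
t 9.95 tip mm x,y,z [ 3.281e+01 -2.015e+01 -3.000e-02] F x,y,z [ 0.47  0.07 -1.09] tau [-0.04  0.06 -0.  ] [ 0.5519 -0.0974  0.2518]
```

Emit:
carry_out(
  increments=[
    [0.0015, 0.0003, 0, 0, 1],
    [0.003, 0.0005, 0, 0, 1],
    [0.0045, 0.0008, 0, 0, 1],
    [0.0059, 0.001, 0, 0, 1],
    [0.0074, 0.0013, 0, 0, 1],
    [0.0089, 0.0015, 0, 0, 1],
    [0.0103, 0.0018, 0, 0, 1],
    [0.0118, 0.0021, 0, 0, 1],
    [0.0118, 0.0021, 0, 0, 1],
    [0.0118, 0.0021, 0, 0, 1],
  ],
)

```text
time_s: 10.95
tool_pos: [0.5636, -0.0954, 0.2518]
tool_rot: [180.0, -0.0, -80.1]
force: [-0.2, -0.8, -1.0]
grip_width: 0.0255
```

```bash
python3 f.py
```

```text
t 10.95 tip mm x,y,z [ 4.463e+01 -2.011e+01 -4.000e-02] F x,y,z [-0.29 -0.72 -0.99] tau [ 0.01  0.01 -0.04] [ 0.5636 -0.0954  0.2518]
```

Emit:
carry_out(
  increments=[
    [0.0008, 0.0001, 0, 0, 1],
    [0.0015, 0.0003, 0, 0, 1],
    [0.0022, 0.0004, 0, 0, 1],
    [0.003, 0.0005, 0, 0, 1],
    [0.003, 0.0005, 0, 0, 1],
  ],
)

```text
time_s: 11.45
tool_pos: [0.5667, -0.0949, 0.2518]
tool_rot: [-180.0, -0.0, -80.1]
force: [-0.0, 0.7, -1.3]
grip_width: 0.0255
```

```bash
python3 f.py
```

```text
t 11.45 tip mm x,y,z [ 47.78 -20.15   0.  ] F x,y,z [ 0.09  0.71 -1.31] tau [-0.    0.02 -0.01] [ 0.5667 -0.0949  0.2518]
```

Emit:
carry_out(
  increments=[
    [0.0005, 0.0001, 0, 0, 1],
    [0.001, 0.0002, 0, 0, 1],
    [0.001, 0.0002, 0, 0, 1],
  ],
)

```text
time_s: 11.75
tool_pos: [0.5676, -0.0947, 0.2518]
tool_rot: [-180.0, -0.0, -80.1]
force: [-1.0, 0.2, -0.3]
grip_width: 0.0255
```

```bash
python3 f.py
```

```text
t 11.75 tip mm x,y,z [ 4.876e+01 -2.013e+01  1.000e-02] F x,y,z [-0.95  0.41 -0.32] tau [-0.02  0.02  0.01] [ 0.5676 -0.0947  0.2518]
```

Emit:
carry_out(
  increments=[
    [0.0005, 0.0001, 0, 0, 1],
    [0.001, 0.0002, 0, 0, 1],
    [0.001, 0.0002, 0, 0, 1],
  ],
)

```text
time_s: 12.05
tool_pos: [0.5682, -0.0946, 0.2516]
tool_rot: [179.9, 0.0, -80.1]
force: [-2.3, -0.7, -0.0]
grip_width: 0.026
```

```bash
python3 f.py
```

```text
t 12.05 tip mm x,y,z [ 49.32 -20.13  -0.17] F x,y,z [-2.42 -0.31 -0.02] tau [-0.05  0.57  0.01] [ 0.5682 -0.0946  0.2516]
```

Force builds at x ≈ 49.3 mm, so the collar is on the plate. I lower by about 1 mm to rest the pin, then open gently.

Emit:
carry_out(
  increments=[
    [0, 0, -0.0005, 0, 1],
    [0, 0, -0.001, 0, 1],
    [0, 0, -0.001, 0, 1],
    [0, 0, -0.001, 0, 0.35],
    [0, 0, -0.001, 0, 0.3],
    [0, 0, -0.001, 0, 0.25],
    [0, 0, -0.001, 0, 0.2],
    [0, 0, -0.001, 0, 0.1],
    [0, 0, -0.001, 0, 0.1],
    [0, 0, -0.001, 0, 0.1],
    [0, 0, -0.001, 0, 0.1],
  ],
)

```text
time_s: 13.15
tool_pos: [0.5686, -0.0945, 0.2508]
tool_rot: [180.0, -0.0, -80.1]
force: [0.6, 0.5, -0.7]
grip_width: 0.0387
```

```bash
python3 f.py;  python3 - <<'E'
from h import *
p,d=env.read_camera("side");cv2.imwrite("pics/s5.png",cv2.resize(p[190:300,260:400,::-1],None,fx=5,fy=5,interpolation=cv2.INTER_CUBIC))
print(env.get_obs()["grip_width"])
E
```

```text
t 13.15 tip mm x,y,z [ 49.71 -20.13  -1.02] F x,y,z [ 0.64  0.38 -0.7 ] tau [-0.03  0.04 -0.02] [ 0.5686 -0.0945  0.2508]
0.03910738060004676
```

View pics/s5.png

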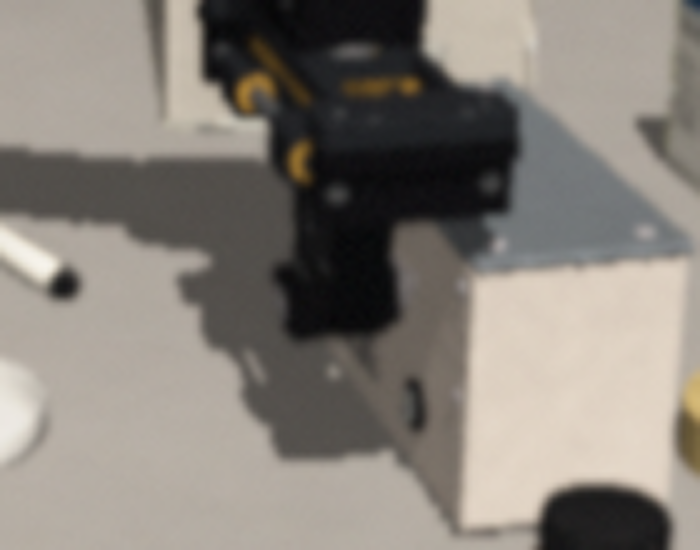

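The pin stays in with its handle drooping slightly behind the finger at crop (330,300). I open wider and lift straight off.

Emit:
carry_out(
  increments=[
    [0, 0, 0, 0, -0.2],
    [0, 0, 0, 0, -0.2],
    [0, 0, 0, 0, -0.2],
    [0, 0, 0, 0, -0.2],
    [0, 0, 0.01, 0, -0.2],
    [0, 0, 0.025, 0, -0.2],
    [0, 0, 0.045, 0, -0.2],
    [0, 0, 0.065, 0, -0.2],
    [0, 0, 0.08, 0, -0.2],
    [-0.02, -0.02, 0.09, 0, -0.2],
    [-0.05, -0.05, 0.09, 0, -0.2],
    [-0.08, -0.08, 0.09, 0, -0.2],
    [-0.1, -0.11, 0.09, 0, -0.2],
    [-0.11, -0.14, 0.09, 0, -0.2],
    [-0.11, -0.15, 0.09, 0, -0.2],
    [-0.11, -0.15, 0.09, 0, -0.2],
    [-0.11, -0.15, 0.09, 0, -0.2],
  ],
)

```text
time_s: 14.9
tool_pos: [0.4595, -0.2431, 0.3411]
tool_rot: [-180.0, 0.0, -80.0]
force: [0.1, 1.0, -0.2]
grip_width: 0.0521
```

```bash
python3 - <<'E'
from h import *
r=[]
for n,b in(("side",(300,190,100,110)),("top",(265,160,120,80))):
    p,d=env.read_camera(n);cv2.imwrite(f"pics/{n}6.png",p[:,:,::-1]);x,y,w,h=b
    r.append(cv2.resize(p[y:y+h,x:x+w,::-1],(390,int(390*h/w)),interpolation=cv2.INTER_CUBIC))
H=max(i.shape[0] for i in r)
cv2.imwrite("pics/e6.png",np.hstack([cv2.copyMakeBorder(i,0,H-i.shape[0],0,10,0) for i in r]))
o=env.get_obs();print(o["time_s"],o["tool_pos"],o["force"])
E
```

```text
15.0 [ 0.4595444  -0.24258772  0.34090867] [-0.08075307  1.09512262 -0.01569437]
```

View pics/e6.png

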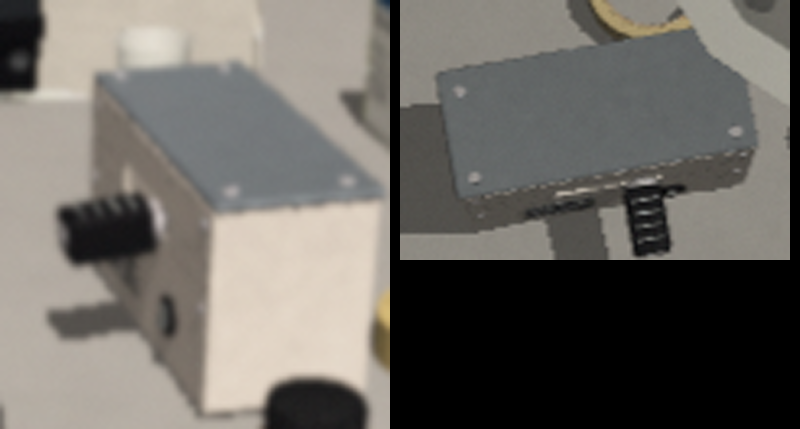

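View pics/side6.png

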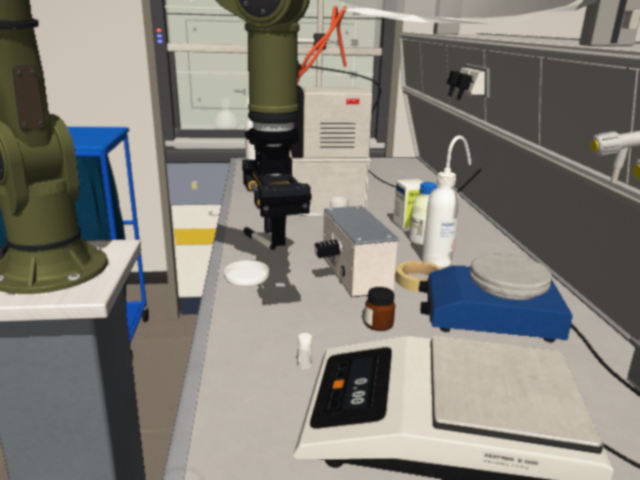

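Handle stands out of the slot, slightly drooped, and nothing else has moved. I'll check depth and tilt from the handle's corners.

```bash
python3 - <<'E'
import cv2,numpy as np
t=cv2.imread("pics/top6.png");s=cv2.imread("pics/side6.png")
a=cv2.resize(t[205:245,325:365],None,fx=10,fy=10,interpolation=cv2.INTER_CUBIC)
b=cv2.resize(s[230:270,310:350],None,fx=10,fy=10,interpolation=cv2.INTER_CUBIC)
cv2.imwrite("pics/e7.png",np.hstack([a,b]))
E
```

```text
(no output)
```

View pics/e7.png

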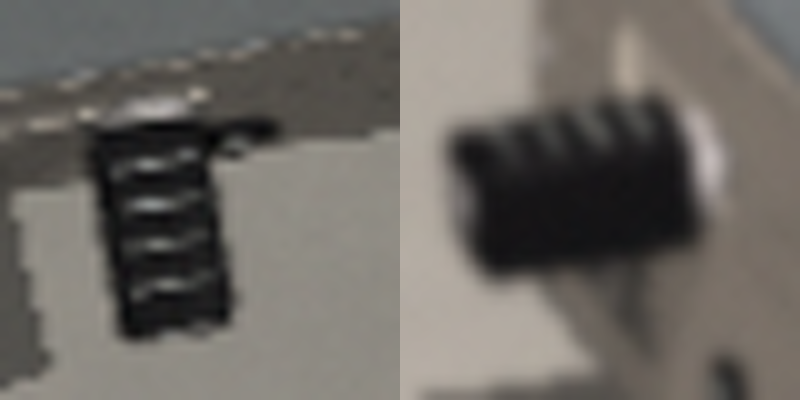

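```bash
python3 - <<'E'
from h import *
a=np.radians(9.9);R=np.array([[np.cos(a),np.sin(a),0],[-np.sin(a),np.cos(a),0],[0,0,1]]);S=np.array([.592,-.07,.08])
T=np.array([(120,325),(230,312),(95,125),(210,120)])/10+[325,205]-.45
U=np.array([(452,128),(482,152),(665,98),(690,125)],float);U[:,0]-=400;U=U/10+[310,230]-.45
r=tri(T,U);q=(r[:,:3]-S)@R.T;print((q*1e3).round(1),(r[:,3]*1e3).round(1))
v=(q[2]+q[3]-q[0]-q[1])/2;print("pitch",np.arctan2(v[2],v[0]),"yaw",np.arctan2(v[1],v[0]),np.linalg.norm(v))
E
```

```text
[[-49.6  -8.2   4.6]
 [-51.  -32.3   9.3]
 [ -5.6 -10.3   8.1]
 [ -9.1 -35.3  12.5]] [0.2 1.6 0.5 0.8]
pitch 0.07795483072408882 yaw -0.0596075524555424 0.04314959229073661
```

```bash
python3 - <<'E'
from cell import env
import cv2,numpy as np
a=cv2.imread("pics/side6.png");p,_=env.read_camera("side");p=p[:,:,::-1]
print(np.abs(a[230:270,310:350].astype(int)-p[230:270,310:350]).max(), env.get_obs()["force"])
print(env.sign_off())
E
```

```text
4 [-0.67398971  0.29583184 -0.16030166]
the job is handed in; nothing more can be done
None
```

The transit pin is in the slot and the carriage's hole, released, with its collar against the front plate. I handed the job in at about 15 s of the 61 s allowed; sign-off gives no verdict.

- **Finding the hole:** I put the pin in near the slot's right end and touched the carriage at 3.3 N. Sweeping along +y, the force fell to zero at y ≈ -22 mm. I pushed in at y ≈ -20 mm without resistance until the collar met the plate at about 2.4 N. The force readings never passed about 4.5 N; they are taken at the end of each move, so short peaks between them would not show.
- **Depth and tilt:** Triangulating the handle from both views after letting go puts the tip about 50 mm in, give or take 2 mm. The handle droops by about 0.08 rad and the yaw error is about 0.06 rad, so both are inside the 0.2 rad limit.
- **At rest:** Two side pictures of the handle taken one after the other were practically identical. The fingers are clear of the pin and box, and no bystander looked moved in the last side view.
- **What disagreed:** The side camera's heights came out up to about 3.5 mm low at the box's lid. The corner readings of the released handle scatter by a few mm: its length came out at 43 mm instead of 46, and its sides differ by 4 to 5 mm in height.

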